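# Lock the gauge box: rock the key until its latch pin drops

## Task

Lock the grey steel gauge box that has the flat winged key standing in its dial. The place where the lock engages is hidden and may lie to either side: turn the key back and forth, up to about 33 degrees each way from straight ahead, until the spring latch pin on its dial drops into its slot, then let go and leave the pin down. Do not turn the round knob of the other, otherwise equal box.

Things in the scene. Friction and masses are not known exactly. Their poses are not given: they have to be found in the camera images.
- key_grip (a point): Grip point of the winged steel key, on its vertical turning axis, 120 mm above the bench, z up. The wing is an upright flat plate 40 mm long (along x) and 8 mm thick (along y: pinch it so), its top 15 mm above this point. It stands on a black dial (93 mm across, its top 30 mm below this point) that turns with it and carries the latch pin 34 mm from the axis on the +x side.
- lock_box: The grey steel gauge box under the winged key, fixed to the bench at a new place and yaw each time: 154 x 154 mm, 60 mm high, with a bare metal collar (104 mm across, top at 88 mm) round the dial. Origin: centre of its underside, under the key's axis; x points to its far, hinged side.
- key (a joint): Key angle, rad: 0 with wing and pin along the box's x, growing counter-clockwise from above; stops at -0.60 and 0.60. Starts within 0.06 of 0; light friction, stays where left. The engaging angle is hidden, 0.32 to 0.66 to one side (or both); turning to 0.56 both ways always finds it. Within 0.14 of it the pin falls in at once, even at 1 rad/s, and then holds the key; turning on only strains it.
- pin (a joint): Travel of the spring latch pin on the key's dial, m: about 0 while it rides up (steel head 14 mm across, its top 19 mm above the dial), 0.010 when it has dropped into the hidden slot (head's top 9 mm above the dial). Its spring pushes it down by itself; it needs no pressing and stays down.
- knob (a joint): Angle, rad, of the plain round steel knob (40 mm diameter, top 133 mm above the bench) on the other, otherwise equal grey box, which has no latch pin and may stand left or right of the first. 0 at the start; to be left so (within 0.2).
Things that resemble listed ones, but are neither listed nor needed, are in the scene too. What is shaped like the lock_box but brown or orange is not meant.

How it is judged (in metres and radians):
At the end, for the whole second after the job is handed in: The latch pin is down in its slot (travel over 7 of 10 mm), the key is released and at rest, and the round knob of the other box is within 0.2 rad of where it was (value of joint pin above 0.007 m and velocity of joint key between -0.1 and 0.1 rad/s and value of joint knob between -0.2 and 0.2 rad); the robot touches nothing.
It fails at once if the round knob of the other box is turned by more than 0.2 rad (value of joint knob above 0.2 rad or value of joint knob below -0.2 rad).
It also fails if it takes over 42 s, if anything falls off the work surface, if the arm or the gripper's body presses on something with over 40 N, if the wrist force passes 120 N, or if a joint passes its speed limit or range.

## Robot

A 6-joint arm with a two-finger parallel gripper is mounted at the origin on the work surface. World frame = base frame: x ahead of the robot, y to its left, z up, the work surface at z = 0. Lengths are in mm, angles in rad, forces in N, time in s.
With the tool pointing down it reaches from about 275 to 725 mm from the base axis. Payload 15.9 kg.
Tool frame: the origin (TCP) lies midway between the tips of the shut fingers; the grasp point (between the pads) lies 19 mm behind it; x points along the fingers, z is the direction in which the jaws open and shut, and the axes are right-handed (so a half turn about x gives the same grasp; the last joint's range is limited). The gripper opens to 85 mm and grips with 20 to 120 N. Pads are 22 mm wide; open, the fingers measure 114 mm over their backs; the gripper's body (76 mm by 85 mm) begins 54 mm behind the grasp point. The pads swing forward as they close: fully open they stand 13 mm farther back than shut.
Start: joints at [1.31, 0.213, -0.034, 1.323, 0, 1.571], TCP at [128.921, 483.078, 231.306] pointing down, gripper open.
Joint ranges: [-2.98, 2.98], [-0.74, 1.72], [-1.14, 1.35], [-2.1, 2.04], [-1.57, 1.44], [-3.14, 3.14]. Speed limits (rad/s): [1.89, 1.89, 2.39, 2.57, 3.14, 3.14].

## Interface

Orientations are given as a unit quaternion [x, y, z, w].
In Python, from rig import env, eyes gives the robot as it stands.
- The arm moves only by the tool jog_arm, never from a script. Its argument "commands" is a list that holds one entry, the list of rows, each a list of 5 numbers: the shift along the tool's x, y, z scaled (see below), then the turn about the tool's x scaled (see below), then the gripper's target within -1 to 1 (fully open at 1, half-way at 0, shut at -1). A call has 1 to 5 rows; each row is the pose to reach, as a shift and turn from the pose commanded when the call began, along the tool's axes at that moment, turning the shorter way round; what a row does not reach only later rows make up. The controller multiplies each number of a shift by 1 m and each number of a turn by 180 degrees. A row lasts 1/12 s, in which the tool goes at most 41.7 mm and 7.16 degrees, less where a joint would pass 70% of its speed; a pose out of reach is approached as far as the arm can. A call with a number of a shift or a turn outside -1 to 1 is refused whole. A call with a gripper value outside its range is refused whole. The fingers move at their own pace and stop on an object; "newtons" is the grip in N (left out, the last holds). Time passes only in rows, so rows that repeat a pose let the fingers close. It gives the time, the measured TCP pose, the force and the opening at its end, in the units of the state.
- env.get_obs(): the state, without advancing time (a new reading comes with each control period).
- eyes.snapshot(name): name is "scene" or "side" or "wrist"; returns a dict with "frame" (400x640x3 uint8, red, green, blue), "intrinsics" (3x3 intrinsics, pixels), "eye" and "rotation" of the camera in the world. Camera axes: x right, y down, z forward; pixel columns grow to the right and rows downward; lengths in mm; the calibration is good to about 2 mm. The wrist camera is an equidistant fisheye: a pixel r from the principal point sees the ray r / f radians off the axis. A picture is of the moment at which its call begins. There is no depth.
- env.sign_off(): hands the job in, once; it reports no verdict.
The state is a dict: "time": time; "qpos": joint angles; "joint_velocities": joint speeds; "tau": joint torques, N m; "eef_pos": TCP position; "tool_rot": TCP orientation; "contact_force": force on the tool from outside, world axes, zero at the start; "ft_torque": the same for the moment, N m; "gripper_width": finger opening in mm.
Only numpy, scipy, OpenCV 4.12 (cv2) and the standard library are available. Lean on these libraries where they do the work, as an engineer would, in place of code of your own. Each camera call takes 0.05 s, during which the arm holds its last target.

## Working session

There is one attempt and no reset: what is moved stays moved. The work goes in short steps, Python scripts to look and compute and a tool call to move; the robot and the scene stay as the last step left them, time stands still between calls to the robot, and variables do not carry over. Pictures are saved under pics/ and viewed, and the job is handed in when it is done.

Besides the shell and the picture viewer there is one more tool, called after ">>>" in YAML: its name, and indented under it one key for each argument. jog_arm: Moves the arm, as the interface text tells. Its arguments: {"type":"object","properties":{"commands":{"type":"array"},"newtons":{"type":"number"}},"required":["commands"]}

```bash
ls; mkdir -p pics; cat > h.py <<'E'
import numpy as np, cv2, json
from rig import env, eyes
def snap(n,fn):
    s=eyes.snapshot(n); cv2.imwrite(f'pics/{fn}.png',s['frame'][:,:,::-1]); np.savez(f'pics/{fn}.npz',f=s['frame'],K=s['intrinsics'],e=s['eye'],R=s['rotation']); return s
def ray(s,u,v,fish=False):
    K=np.array(s['K']);x=(u-K[0,2])/K[0,0];y=(v-K[1,2])/K[1,1]
    if fish:
        r=np.hypot(x,y); d=np.array([x/r*np.sin(r),y/r*np.sin(r),np.cos(r)]) if r>0 else np.array([0,0,1.])
    else: d=np.array([x,y,1.])
    return np.array(s['R'])@d
def onz(s,u,v,z,fish=False):
    d=ray(s,u,v,fish); e=np.array(s['e']); return e+d*(z-e[2])/d[2]
E
python3 - <<'E'
from h import *
for n in ['scene','side','wrist']:
    s=snap(n,n+'0'); print(n,s['intrinsics'],s['eye'],s['rotation'])
print(env.get_obs())
E
```

```text
pics
scene [[501.29140929   0.         325.61375681]
 [  0.         501.29140929 192.99894271]
 [  0.           0.           1.        ]] [805.65431754 562.60196269 982.18410915] [ 0.30909312  0.90016838 -0.28761953 -0.10692677]
side [[361.27521684   0.         315.49895687]
 [  0.         361.27521684 200.14344918]
 [  0.           0.           1.        ]] [ 250.53712399 -499.63132681  772.99609288] [ 0.93162688 -0.10732883  0.04203587 -0.34465181]
wrist [[309.70691629   0.         321.58515979]
 [  0.         309.70691629 199.18544795]
 [  0.           0.           1.        ]] [ 58.00643699 502.4375609  372.83696487] [0.7848598  0.60227443 0.08887324 0.11559478]
{'time': 0.15, 'qpos': array([ 1.30999992e+00,  2.13241422e-01, -3.48391076e-02,  1.32352621e+00,
       -9.50743792e-06,  1.57077259e+00]), 'joint_velocities': array([ 2.84675085e-04, -3.56151594e-04,  2.42510337e-04,  8.90653203e-05,
        6.09121998e-04, -2.04343191e-04]), 'tau': array([-5.26487911e-04, -6.86408973e+01,  4.87247050e+01,  1.30907778e-02,
       -1.75762671e-05, -2.05159324e-05]), 'eef_pos': array([128.86484641, 482.85521866, 230.96080637]), 'tool_rot': array([-0.43092443,  0.56098961,  0.43057003,  0.56053925]), 'contact_force': array([-0.44558869, -0.0529173 , -0.49286376]), 'ft_torque': array([-0.01722163, -0.02241971, -0.03970395]), 'gripper_width': 85.35158596574698}
```

Rotation is a quaternion; I'll convert it.

```bash
sed -i "s/np.array(s\['R'\])@d/Rot.from_quat(np.array(s['R'])).apply(d)/; s/^import numpy as np, cv2, json/import numpy as np, cv2, json\nfrom scipy.spatial.transform import Rotation as Rot/" h.py; cat h.py|head -14; ls -la pics
```

```text
import numpy as np, cv2, json
from scipy.spatial.transform import Rotation as Rot
from rig import env, eyes
def snap(n,fn):
    s=eyes.snapshot(n); cv2.imwrite(f'pics/{fn}.png',s['frame'][:,:,::-1]); np.savez(f'pics/{fn}.npz',f=s['frame'],K=s['intrinsics'],e=s['eye'],R=s['rotation']); return s
def ray(s,u,v,fish=False):
    K=np.array(s['K']);x=(u-K[0,2])/K[0,0];y=(v-K[1,2])/K[1,1]
    if fish:
        r=np.hypot(x,y); d=np.array([x/r*np.sin(r),y/r*np.sin(r),np.cos(r)]) if r>0 else np.array([0,0,1.])
    else: d=np.array([x,y,1.])
    return Rot.from_quat(np.array(s['R'])).apply(d)
def onz(s,u,v,z,fish=False):
    d=ray(s,u,v,fish); e=np.array(s['e']); return e+d*(z-e[2])/d[2]
total 3336
drwxr-xr-x 2 agent agent   4096 Dec  7 14:30 .
drwxr-xr-x 3 agent agent   4096 Dec  7 14:30 ..
-rw-r--r-- 1 agent agent 769086 Dec  7 14:30 scene0.npz
-rw-r--r-- 1 agent agent 345637 Dec  7 14:30 scene0.png
-rw-r--r-- 1 agent agent 769086 Dec  7 14:30 side0.npz
-rw-r--r-- 1 agent agent 411309 Dec  7 14:30 side0.png
-rw-r--r-- 1 agent agent 769086 Dec  7 14:30 wrist0.npz
-rw-r--r-- 1 agent agent 332458 Dec  7 14:30 wrist0.png
```

View pics/scene0.png

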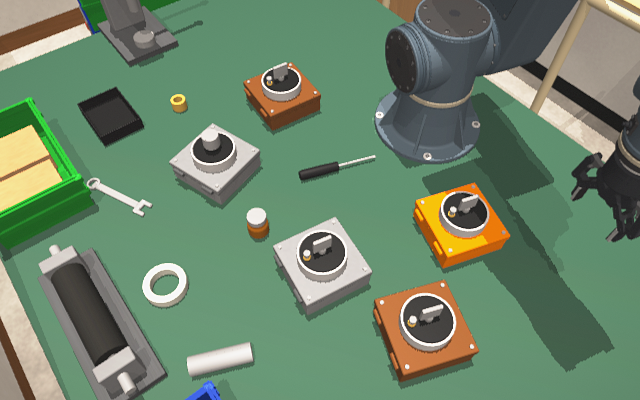

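View pics/side0.png

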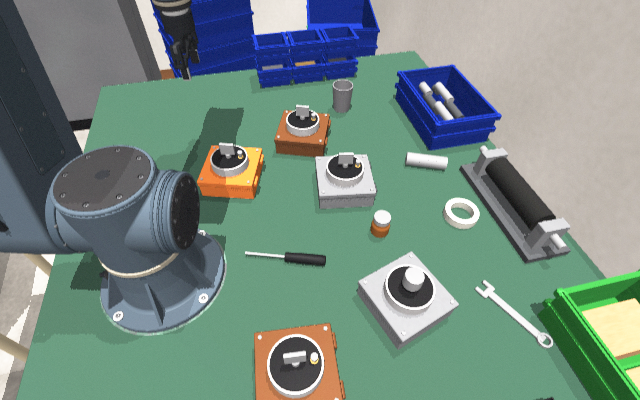

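View pics/wrist0.png

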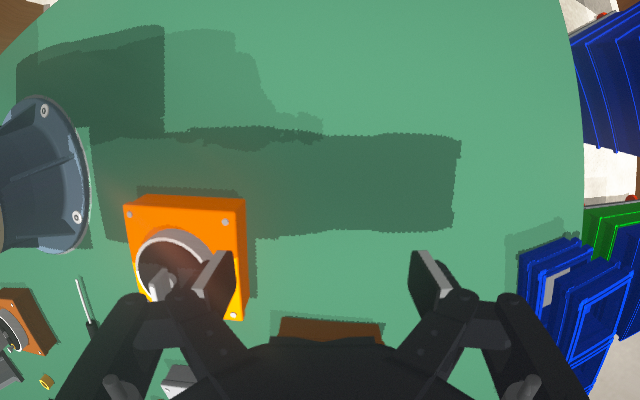

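Scene view: winged-key boxes are grey at (322,253), brown at (281,83), orange at (464,213) and brown-orange at (428,320). The grey box at (213,148) has the round knob, so it isn't the target. I choose the grey box at (322,253), which is at (346,170) in the side view, and check it in a close crop.

```bash
python3 - <<'E'
import cv2
a=cv2.imread('pics/scene0.png')[205:320,260:385];b=cv2.imread('pics/side0.png')[140:215,300:390]
a=cv2.resize(a,None,fx=5,fy=5,interpolation=2);cv2.imwrite('pics/c1.png',a)
cv2.imwrite('pics/c2.png',cv2.resize(b,None,fx=7,fy=7,interpolation=2))
E
```

```text
(no output)
```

View pics/c1.png

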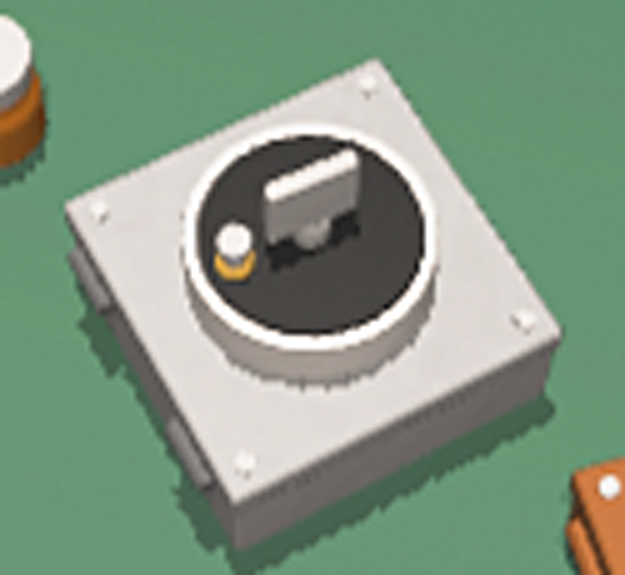

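View pics/c2.png

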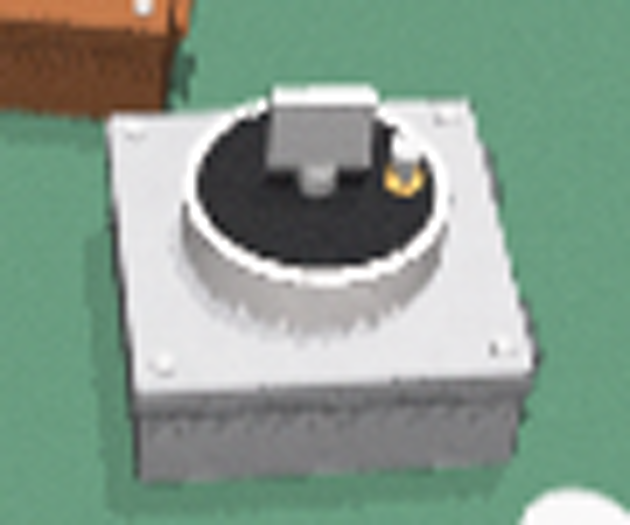

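The crop shows the grey box with an upright flat wing, a pin with a brass bush at the left, and hinges on that same side. Next I measure it.

```bash
python3 - <<'E'
from h import *
A=dict(np.load('pics/scene0.npz'));B=dict(np.load('pics/side0.npz'))
fa=lambda p:((p[0]+.5)/5-.5+260,(p[1]+.5)/5-.5+205)
fb=lambda p:((p[0]+.5)/7-.5+300,(p[1]+.5)/7-.5+140)
def rep(s,f,cor,wing,pin,pz=109):
    P=np.array([onz(s,*f(c),60)[:2] for c in cor]); print(P.round(1).tolist(),'mean',P.mean(0).round(1))
    print('sides',[round(float(np.linalg.norm(P[i]-P[(i+1)%4])),1) for i in range(4)],'yaw mod90',[round(float(np.degrees(np.arctan2(*(P[(i+1)%4]-P[i])[::-1]))),1) for i in range(4)])
    W=np.array([onz(s,*f(c),135)[:2] for c in wing]);d=W[1]-W[0];print('wing',W.round(1).tolist(),W.mean(0).round(1),np.linalg.norm(d),np.degrees(np.arctan2(d[1],d[0])))
    print('pin top',onz(s,*f(pin),pz).round(1))
rep(A,fa,[(378,59),(66,207),(235,502),(562,334)],[(354,158),(269,193)],(235,237))
rep(B,fb,[(468,97),(106,113),(135,392),(535,372)],[(272,96),(378,96)],(407,142))
# collar ellipse via dark dial contour
for s,c0 in((A,(322,253)),(B,(346,170))):
    f=s['f'].astype(int); m=((f.max(2)<75)).astype(np.uint8)
    r=m[c0[1]-30:c0[1]+30,c0[0]-32:c0[0]+32]
    ys,xs=np.nonzero(r); n,l,st,ce=cv2.connectedComponentsWithStats(r); k=1+st[1:,4].argmax()
    pts=np.argwhere(l==k)[:,::-1].astype(np.int32); h=cv2.convexHull(pts); e=cv2.fitEllipse(h); 
    print('dial',st[k],e, onz(s,e[0][0]+c0[0]-32,e[0][1]+c0[1]-30,90).round(1))
E
```

```text
[[407.3, 111.9], [557.8, 89.6], [580.8, 238.4], [431.7, 262.0]] mean [494.4 175.5]
sides [152.1, 150.6, 150.9, 152.1] yaw mod90 [-8.4, 81.2, 171.0, -99.2]
wing [[476.2, 178.9], [512.2, 171.1]] [494.2 175. ] 36.78790172332473 -12.300305883831053
pin top [525.9 166.7 109. ]
[[580.2, 237.1], [430.4, 261.4], [405.9, 108.7], [555.8, 84.4]] mean [493.  172.9]
sides [151.8, 154.7, 151.9, 154.6] yaw mod90 [170.8, -99.1, -9.2, 80.9]
wing [[474.1, 176.6], [512.8, 167.7]] [493.5 172.1] 39.69434763842565 -12.959291368345337
pin top [526.6 167.3 109. ]
dial [ 10   9  45  40 998] ((31.765453338623047, 28.6943416595459), (39.30299758911133, 44.63243103027344), 91.04171752929688) [495.2 176.3  90. ]
dial [ 14  16  34  22 415] ((30.570539474487305, 26.332719802856445), (22.43654441833496, 33.26998519897461), 94.01512145996094) [492. 170.  90.]
```

```bash
cat > go.py <<'E'
from h import *
import sys
o=env.get_obs();R=Rot.from_quat(o['tool_rot']);M=R.as_matrix();print('axes x,y,z\n',M.T.round(3)); zy=np.degrees(np.arctan2(M[1,2],M[0,2])); print('jaw yaw',zy,'q',o['qpos'].round(3),'t',o['time'],'F',o['contact_force'].round(1),'T',o['ft_torque'].round(2),'w',o['gripper_width'])
def to(p,jaw):
    d=M.T@(np.array(p)-o['eef_pos'])/1000
    a=[(jaw-zy+180*k+540)%360-180 for k in(0,1)]
    print('tool shift',d.round(4),'jaw yaw options; world dyaw',a,'tool turn (x down => neg)',[round(-x/180,4) for x in a])
E
python3 - <<'E'
from go import *
to((494,173.5,190),77.5)
E
```

```text
axes x,y,z
 [[-0.    -0.001 -1.   ]
 [-0.966  0.258 -0.   ]
 [ 0.258  0.966 -0.001]]
jaw yaw 75.05882638429752 q [ 1.31   0.213 -0.035  1.324 -0.     1.571] t 0.15 F [-0.4 -0.1 -0.5] T [-0.02 -0.02 -0.04] w 85.35158596574698
tool shift [ 0.0411 -0.4326 -0.2047] jaw yaw options; world dyaw [np.float64(2.441173615702496), np.float64(-177.5588263842975)] tool turn (x down => neg) [np.float64(-0.0136), np.float64(0.9864)]
```

>>> jog_arm:
  commands:
    - [[0,-0.432,-0.205,-0.0136,0.2],[0,-0.432,-0.205,-0.0136,0.2],[0,-0.432,-0.205,-0.0136,0.2],[0,-0.432,-0.205,-0.0136,0.2],[0,-0.432,-0.205,-0.0136,0.2]]
  newtons: 30

```text
time: 0.57
eef_pos: [288.6, 346.7, 231.2]
tool_rot: [-0.443, 0.551, 0.443, 0.551]
contact_force: [0.3, 0.4, 1.0]
gripper_width: 51.1
```

```bash
python3 -c "
from go import *
to((494,173.5,190),77.5)"
```

```text
axes x,y,z
 [[-0.    -0.    -1.   ]
 [-0.976  0.216  0.   ]
 [ 0.216  0.976 -0.   ]]
jaw yaw 77.54058795537371 q [ 0.876  0.113 -0.155  1.304  0.     1.094] t 0.5667 F [0.3 0.4 1. ] T [ 0.08 -0.02  0.05] w 51.1039015757835
tool shift [ 0.0412 -0.2379 -0.1248] jaw yaw options; world dyaw [np.float64(-0.04058795537366677), np.float64(179.95941204462633)] tool turn (x down => neg) [np.float64(0.0002), np.float64(-0.9998)]
```

>>> jog_arm:
  commands:
    - [[0,-0.23,-0.12,0,0.2],[0,-0.23,-0.12,0,0.2],[0,-0.23,-0.12,0,0.2],[0,-0.23,-0.12,0,0.2],[0,-0.23,-0.12,0,0.2]]

```text
time: 0.98
eef_pos: [448.4, 212.3, 231.3]
tool_rot: [-0.443, 0.551, 0.443, 0.551]
contact_force: [0.6, 1.1, 0.6]
gripper_width: 51.0
```

>>> jog_arm:
  commands:
    - [[0,-0.03,-0.015,0,0.2],[0,-0.03,-0.015,0,0.2],[0,-0.03,-0.015,0,0.2]]

```text
time: 1.23
eef_pos: [474.0, 191.8, 230.8]
tool_rot: [-0.442, 0.552, 0.442, 0.552]
contact_force: [0.6, 0.1, -0.3]
gripper_width: 51.2
```

```bash
python3 -c "
from go import *
to((494,173.5,190),77.5)
snap('wrist','wrist1');snap('scene','scene1');snap('side','side1')"
```

```text
axes x,y,z
 [[-0.001 -0.    -1.   ]
 [-0.976  0.219  0.001]
 [ 0.219  0.976 -0.001]]
jaw yaw 77.33435269008315 q [ 0.385  0.238 -0.004  1.33   0.     0.606] t 1.2333 F [ 0.6  0.1 -0.3] T [ 0.03  0.07 -0.01] w 51.235629196988164
tool shift [ 0.0407 -0.0235 -0.0135] jaw yaw options; world dyaw [np.float64(0.16564730991683518), np.float64(-179.83435269008316)] tool turn (x down => neg) [np.float64(-0.0009), np.float64(0.9991)]
```

View pics/wrist1.png

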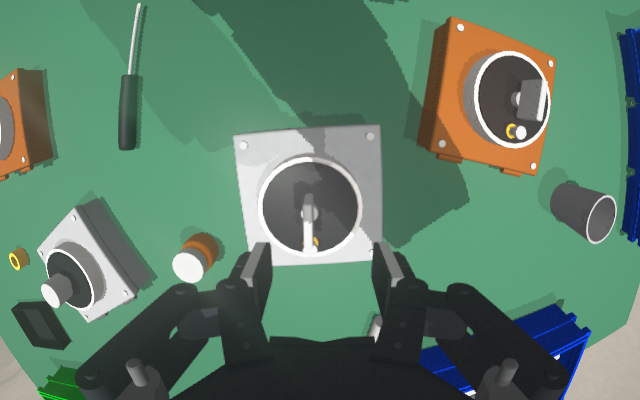

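The wrist view shows the key standing in its dial at about (308,222), the pin beyond it at (315,242), and the round knob far off at (60,290). I cross-check the position with this view.

```bash
python3 - <<'E'
from h import *
s=dict(np.load('pics/wrist1.npz'))
f=s['f'][150:275,225:390]; cv2.imwrite('pics/c3.png',cv2.resize(f,None,fx=4.5,fy=4.5,interpolation=2)[:,:,::-1])
P=np.array([onz(s,u,v,60,True)[:2] for u,v in [(234,136),(380,125)]]);print(P)
g=s['f'].astype(int);m=((g.max(2)<95)&(g.min(2)>30)).astype(np.uint8)
E
```

```text
[[407.86034981 114.81391727]
 [430.76788869 263.08100743]]
```

View pics/c3.png

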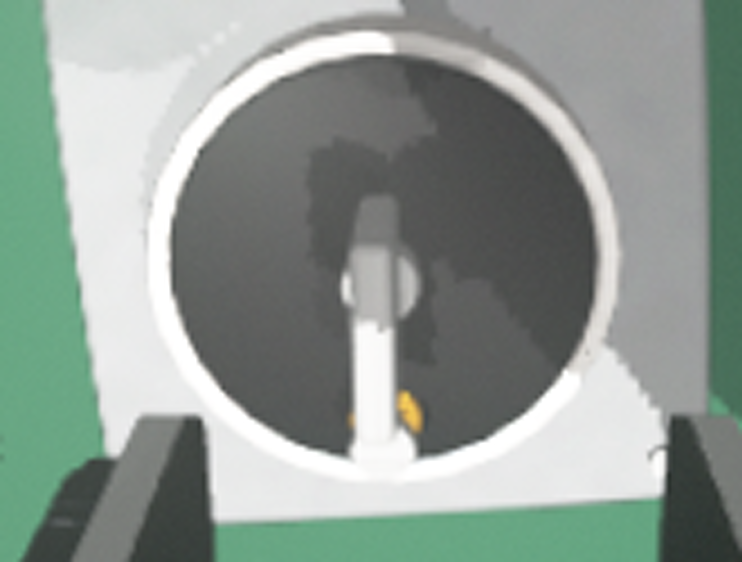

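```bash
python3 - <<'E'
from h import *
s=dict(np.load('pics/wrist1.npz'))
f=lambda x,y:((x+.5)/4.5-.5+225,(y+.5)/4.5-.5+150)
W=np.array([onz(s,*f(*p),135,True)[:2] for p in [(373,244),(374,437)]]);d=W[1]-W[0];print(W,W.mean(0),np.linalg.norm(d),np.degrees(np.arctan2(d[1],d[0])))
C=np.array([onz(s,*f(*p),88,True)[:2] for p in [(148,253),(620,253),(384,30),(384,482)]]);print(C,(C[0]+C[1])/2,(C[2]+C[3])/2)
from go import *
to((494,174,160),77.5)
E
```

```text
[[473.60988159 181.04597733]
 [510.75790426 172.24770597]] [492.18389293 176.64684165] 38.17571436105957 -13.32461225794398
[[478.87020165 127.12033304]
 [501.40008085 227.10878682]
 [443.15085964 188.51784379]
 [543.78572745 164.58797654]] [490.13514125 177.11455993] [493.46829354 176.55291016]
axes x,y,z
 [[-0.     0.    -1.   ]
 [-0.976  0.216  0.   ]
 [ 0.216  0.976 -0.   ]]
jaw yaw 77.5538920079227 q [ 0.389  0.235 -0.006  1.33   0.     0.606] t 1.3833 F [ 0.  -0.   0.4] T [ 0.01  0.01 -0.03] w 51.134556432863334
tool shift [ 0.0713 -0.0252 -0.0146] jaw yaw options; world dyaw [np.float64(-0.05389200792274096), np.float64(179.94610799207726)] tool turn (x down => neg) [np.float64(0.0003), np.float64(-0.9997)]
```

>>> jog_arm:
  commands:
    - [[0.04,-0.025,-0.0137,0,0.0],[0.071,-0.025,-0.0137,0,0.0],[0.071,-0.025,-0.0137,0,0.0],[0.071,-0.025,-0.0137,0,0.0],[0.071,-0.025,-0.0137,0,0.0]]
  newtons: 30

```text
time: 1.8
eef_pos: [494.6, 175.3, 162.2]
tool_rot: [-0.443, 0.551, 0.443, 0.552]
contact_force: [0.0, 0.1, 0.7]
gripper_width: 42.5
```

```bash
python3 -c "
from go import *
to((494,175,102),77.3)
s=snap('wrist','wrist2')"
```

```text
axes x,y,z
 [[ 0.001  0.001 -1.   ]
 [-0.977  0.215 -0.001]
 [ 0.215  0.977  0.001]]
jaw yaw 77.5731068690478 q [ 0.341  0.285 -0.117  1.168  0.     0.557] t 1.8 F [0.  0.1 0.7] T [0.04 0.02 0.02] w 42.54675340699048
tool shift [ 0.0602  0.0006 -0.0005] jaw yaw options; world dyaw [np.float64(-0.2731068690477514), np.float64(179.72689313095225)] tool turn (x down => neg) [np.float64(0.0015), np.float64(-0.9985)]
```

View pics/wrist2.png

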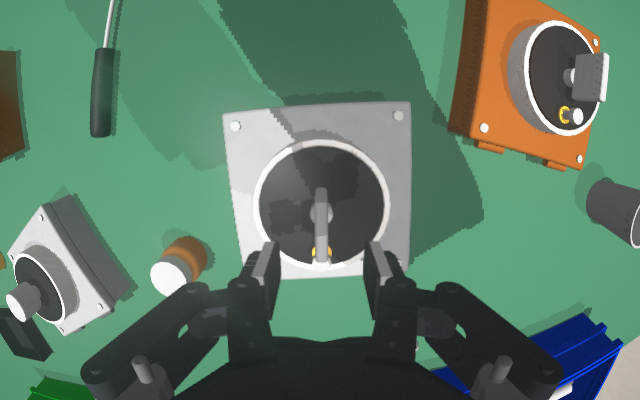

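The wing at (321,225) sits midway between the pads at (263,270) and (380,270). Now I descend and close.

>>> jog_arm:
  commands:
    - [[0.03,0,0,0.001,0.0],[0.059,0,0,0.001,0.0],[0.059,0,0,0.001,0.0],[0.059,0,0,0.001,0.0]]
  newtons: 30

```text
time: 2.18
eef_pos: [494.5, 174.7, 102.5]
tool_rot: [-0.442, 0.552, 0.442, 0.552]
contact_force: [-0.2, -0.4, 0.1]
gripper_width: 42.9
```

>>> jog_arm:
  commands:
    - [[0,0,0,0,-1],[0,0,0,0,-1],[0,0,0,0,-1],[0,0,0,0,-1],[0,0,0,0,-1]]
  newtons: 30

```text
time: 2.6
eef_pos: [495.7, 174.6, 103.2]
tool_rot: [-0.442, 0.551, 0.441, 0.553]
contact_force: [-1.6, -0.0, 11.4]
gripper_width: 7.5
```

```bash
python3 -c "
from go import *
to((494,175,102),77.3)
s=snap('side','side3')
cv2.imwrite('pics/c4.png',cv2.resize(s['frame'][100:240,260:430],None,fx=4,fy=4,interpolation=2)[:,:,::-1])
s=snap('wrist','wrist3')"
```

```text
axes x,y,z
 [[ 0.003  0.001 -1.   ]
 [-0.976  0.219 -0.002]
 [ 0.219  0.976  0.001]]
jaw yaw 77.32550810626307 q [ 0.339  0.321 -0.221  1.025 -0.     0.56 ] t 2.6 F [-1.6 -0.  11.4] T [-0.18  0.48  0.02] w 7.479581604706473
tool shift [ 0.0011  0.0018 -0.    ] jaw yaw options; world dyaw [np.float64(-0.02550810626303246), np.float64(179.97449189373697)] tool turn (x down => neg) [np.float64(0.0001), np.float64(-0.9999)]
```

View pics/c4.png

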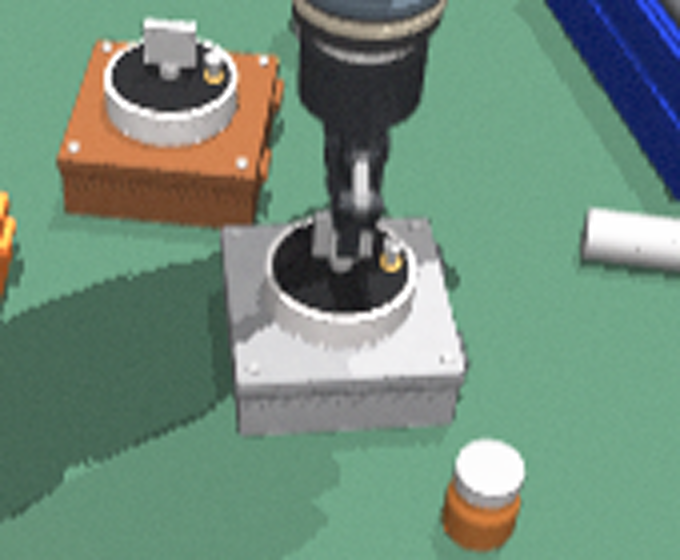

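View pics/wrist3.png

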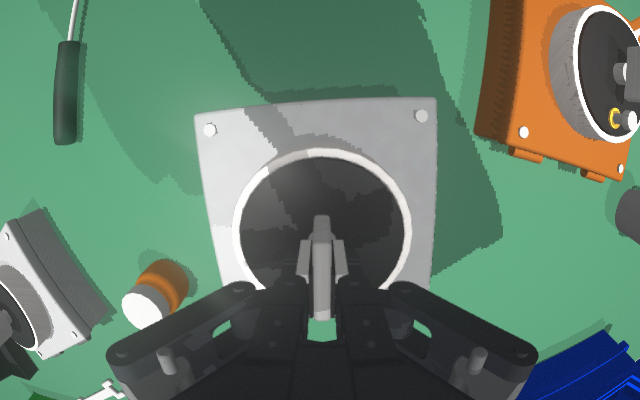

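Gripped: the opening is 7.5 mm on the 8 mm wing, with the pin still up at side crop (390,262). Turning counter-clockwise (negative about tool x) in small rows.

>>> jog_arm:
  commands:
    - [[-0.001,0,0,-0.02,-1],[-0.001,0,0,-0.04,-1],[-0.001,0,0,-0.06,-1],[-0.001,0,0,-0.08,-1],[-0.001,0,0,-0.08,-1]]

```text
time: 3.12
eef_pos: [495.7, 175.1, 103.3]
tool_rot: [0.509, -0.49, -0.508, -0.492]
contact_force: [3.1, 5.3, -5.3]
gripper_width: 7.5
```

```bash
cat > ck.py <<'E'
from go import *
n=sys.argv[1]
print('key deg if gripped',zy-90+9.0, 'tcp',o['eef_pos'].round(1))
s=snap('side','s'+n)['frame'][145:200,315:375]; t=snap('scene','t'+n)['frame'][205:305,265:375]
a=cv2.resize(s,(440,400),interpolation=2);b=cv2.resize(t,(360,400),interpolation=2);cv2.imwrite(f'pics/k{n}.png',np.hstack([a,b])[:,:,::-1])
E
python3 ck.py a
```

```text
axes x,y,z
 [[ 0.002  0.002 -1.   ]
 [-0.999 -0.035 -0.002]
 [-0.035  0.999  0.002]]
jaw yaw 91.98133946667063 q [ 3.390e-01  3.220e-01 -2.200e-01  1.026e+00  1.000e-03  3.040e-01] t 3.1167 F [ 3.1  5.3 -5.3] T [ 1.01 -0.84  0.08] w 7.460650942132296
key deg if gripped 10.981339466670633 tcp [495.7 175.1 103.3]
```

View pics/ka.png

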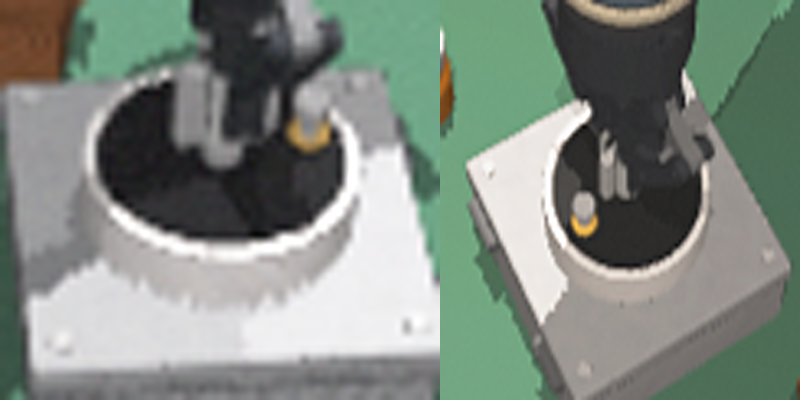

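The pin head still stands well above its brass bush in both views, and the key is at about +11°. I turn on.

>>> jog_arm:
  commands:
    - [[0,0,0,-0.015,-1],[0,0,0,-0.03,-1],[0,0,0,-0.045,-1],[0,0,0,-0.055,-1],[0,0,0,-0.055,-1]]

```text
time: 3.63
eef_pos: [495.7, 175.4, 103.3]
tool_rot: [0.549, -0.445, -0.549, -0.447]
contact_force: [3.9, 8.1, -5.7]
gripper_width: 7.7
```

```bash
python3 ck.py b
```

```text
axes x,y,z
 [[ 0.002  0.002 -1.   ]
 [-0.979 -0.204 -0.002]
 [-0.204  0.979  0.002]]
jaw yaw 101.77792588129446 q [ 3.390e-01  3.220e-01 -2.200e-01  1.026e+00  1.000e-03  1.340e-01] t 3.6333 F [ 3.9  8.1 -5.7] T [ 1.43 -0.79  0.09] w 7.672032034883554
key deg if gripped 20.777925881294465 tcp [495.7 175.4 103.3]
```

View pics/kb.png

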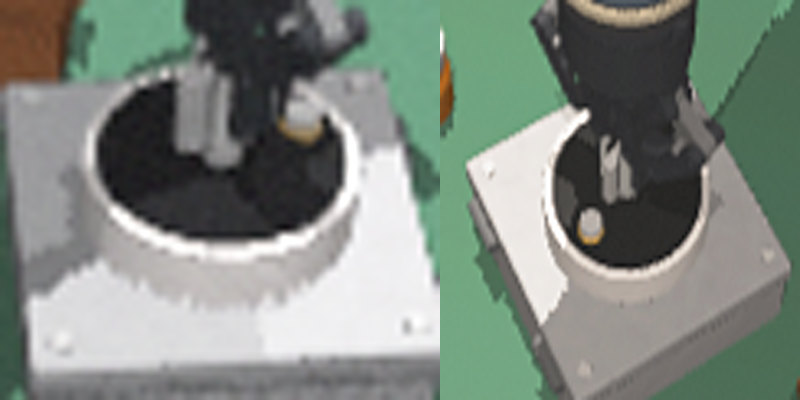

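The head now sits right on its bush, so the pin looks dropped at about +20.8°. I measure head against bush in all frames.

```bash
python3 - <<'E'
import cv2,numpy as np
f=[]
for n,(y,x) in (('s',(145,315)),('t',(205,265))):
  for k in('a','b'):
    im=cv2.imread(f'pics/{n}{k}.png')
    h=cv2.cvtColor(im,cv2.COLOR_BGR2HSV)
    sub=h[y:y+60,x:x+70]; m=cv2.inRange(sub,(12,120,60),(32,255,255))
    q=np.argwhere(m); c=q.mean(0); print(n,k,'bush',len(q),q.min(0),q.max(0))
    cy,cx=int(c[0])+y,int(c[1])+x; f.append(cv2.resize(im[cy-14:cy+8,cx-12:cx+12],(384,300),interpolation=0))
cv2.imwrite('pics/cmp.png',np.vstack([np.hstack(f[:2]),np.hstack(f[2:])]))
E
```

```text
s a bush 62 [0 0] [20 44]
s b bush 53 [0 0] [18 39]
t a bush 74 [14  0] [58 47]
t b bush 54 [14  0] [59 49]
```

View pics/cmp.png

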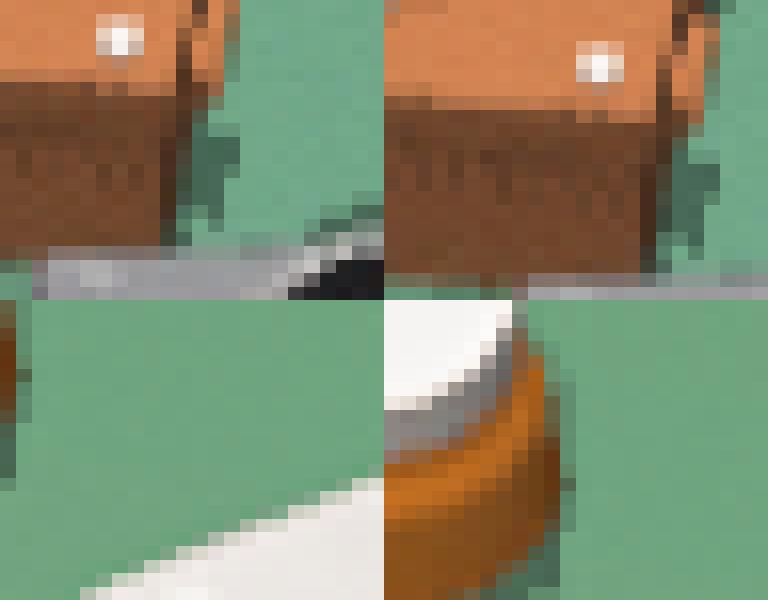

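```bash
python3 - <<'E'
import cv2,numpy as np
f=[]
for n,cx,cy in (('sa',357,161),('sb',356,161),('ta',308,257),('tb',311,261)):
    im=cv2.imread(f'pics/{n}.png'); f.append(cv2.resize(im[cy-11:cy+7,cx-12:cx+12],(384,288),interpolation=0))
cv2.imwrite('pics/cmp2.png',np.vstack([np.hstack(f[:2]),np.hstack(f[2:])]))
E
```

```text
(no output)
```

View pics/cmp2.png

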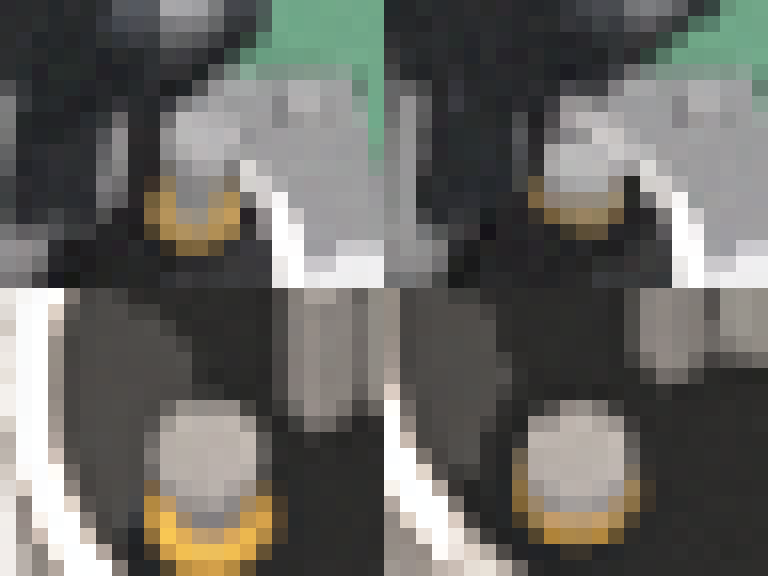

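In both views the head has dropped about 10 mm onto its bush: the gap of roughly 4 px below the head is gone. The commanded turn (24.3°) matches the measured one, so the key isn't strained. I release and lift.

>>> jog_arm:
  commands:
    - [[0,0,0,0,0],[0,0,0,0,0],[0,0,0,0,0],[0,0,0,0,0],[0,0,0,0,0]]

```text
time: 4.15
eef_pos: [494.8, 174.2, 102.5]
tool_rot: [0.548, -0.447, -0.548, -0.447]
contact_force: [0.5, 0.5, 0.7]
gripper_width: 42.6
```

>>> jog_arm:
  commands:
    - [[-0.03,0,0,0,0],[-0.07,0,0,0,0],[-0.1,0,0,0,0],[-0.13,0,0,0,0],[-0.13,0,0,0,0]]

```text
time: 4.57
eef_pos: [496.6, 174.9, 238.0]
tool_rot: [0.549, -0.445, -0.547, -0.449]
contact_force: [1.3, 1.1, 0.2]
gripper_width: 42.9
```

>>> jog_arm:
  commands:
    - [[0,0.08,-0.0,0,0],[0,0.16,0,0,0],[0,0.16,0,0,0],[0,0.16,0,0,0],[0,0.16,0,0,0]]

```text
time: 4.98
eef_pos: [333.1, 140.7, 232.5]
tool_rot: [-0.548, 0.447, 0.548, 0.446]
contact_force: [1.9, 0.5, 1.4]
gripper_width: 42.5
```

```bash
python3 ck.py c; python3 - <<'E'
from h import *
A=dict(np.load('pics/tc.npz'))
cv2.imwrite('pics/tcs.png',A['f'][:,:,::-1])
E
```

```text
axes x,y,z
 [[-0.001 -0.    -1.   ]
 [-0.979 -0.202  0.001]
 [-0.202  0.979  0.   ]]
jaw yaw 101.65429323961784 q [ 0.399 -0.071 -0.34   1.303  0.     0.196] t 4.9833 F [1.9 0.5 1.4] T [-0.03 -0.06 -0.02] w 42.5028319055102
key deg if gripped 20.654293239617843 tcp [333.1 140.7 232.5]
```

View pics/kc.png

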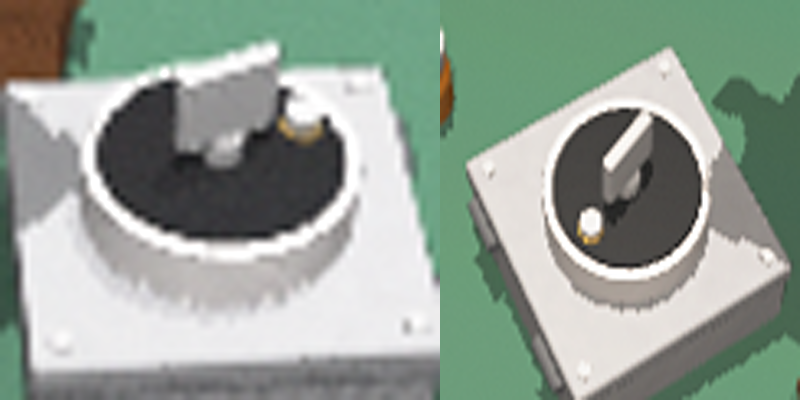

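View pics/tcs.png

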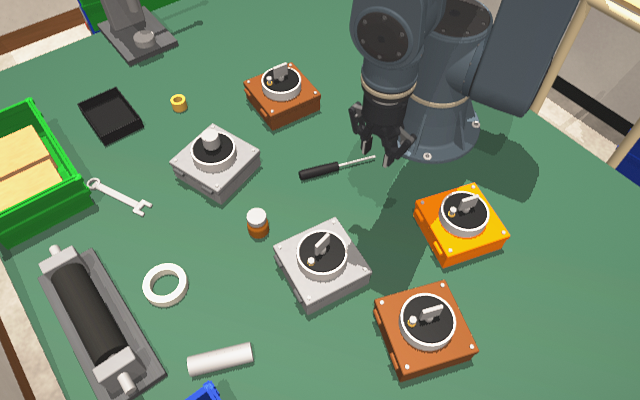

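```bash
python3 - <<'E'
from h import *
f=[]
for n,cx,cy in (('side0',357,161),('sc',356,161),('scene0',307,254),('tc',311,261)):
    im=cv2.imread(f'pics/{n}.png'); f.append(cv2.resize(im[cy-11:cy+7,cx-12:cx+12],(384,288),interpolation=0))
cv2.imwrite('pics/cmp3.png',np.vstack([np.hstack(f[:2]),np.hstack(f[2:])]))
E
```

```text
(no output)
```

View pics/cmp3.png

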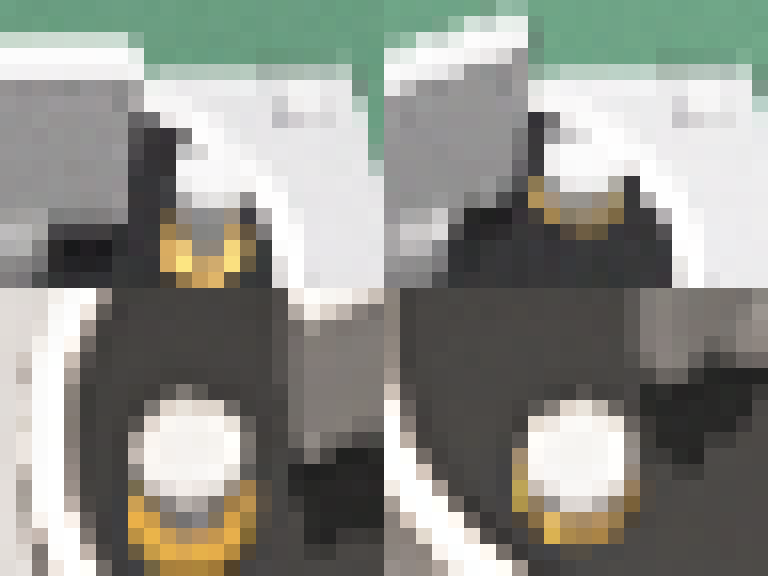

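The pin remains down after release: the stem and gap seen at the start are gone in both views. The arm stands clear, so I hand the job in.

```bash
python3 -c "
from rig import env
o=env.get_obs();print(o['time'],o['contact_force'],abs(o['joint_velocities']).max());print(env.sign_off())"
```

```text
5.0833 [1.54300568 0.54278729 0.48824765] 0.050093547011267746
the job is handed in; nothing more can be done
None
```

The grey box with the winged key is locked, and I handed the job in at about 5.1 s of the 42 s allowed. I gripped the wing at 30 N and turned the key counter-clockwise. The pin dropped on that first turn, with the key somewhere between +11° and +21°, so I never turned the other way.

- **Pin and key:** after release, both camera views showed the pin head still seated on its brass bush and the key still at its turned angle. I compared this by eye with the starting pictures and did not measure the pin's travel.
- **Other box and clearance:** I never approached the round knob, and its box looks unchanged in the last picture. The arm was clear of everything, with a force reading under 2 N.
- **Disagreements between views:** the key's position differed by 2–6 mm between the three cameras, and I used about (494, 175) mm. While gripped, the sideways force stayed under 10 N, and the vertical force peaked at 11 N as the fingers closed.

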